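Morning stop-button check on the snap press

TASK

Check the snap press's stop circuit: push the big red mushroom button on the yellow box straight in until it latches down, then push its raised fin clockwise (seen from above) with the fingertips, without pinching it, until the latch lets go and the button pops back out and can turn back. Then press the blue reset button fully in and let it come back up. Do not press the green button, leave the loose tools and supplies where they stand, and finish with the hand clear of everything.

Things in the scene. Friction and masses are not known exactly. Their poses are not given: they have to be found in the camera images.
- stop_box: Yellow box 120 x 120 x 60 mm screwed to the bench (it cannot move) that carries the red stop button at its centre. Origin: centre of its underside on the bench, z up. With the button at rest the fin points along the box's own +x. Its yaw differs from run to run.
- stop_face (a point): Centre of the flat top face of the red mushroom head (round, 90 mm across, flat to 82 mm, 14 mm thick) on its vertical axis; 98 mm above the bench when out, about 91 mm when latched. Axes turn with the head: x runs along the fin, z up. The half of the face away from the fin (its -x side) is free for pressing.
- fin_top (a point): Middle of the top edge of the fin, a raised radial red wall standing on the head: 24 mm high above the face, 10 mm thick, with a white stripe along its top, reaching from 6 to 42 mm from the head's axis. This point is 24 mm from the axis. Axes turn with the head: x outward along the fin, z up; the side to push is its +y side (pushing towards -y = clockwise from above).
- fin_push_side: The +y half (5 mm) of the fin's thickness, whose face is pushed to turn the button clockwise. Origin at its foot on the head's face, 24 mm from the axis and 2.5 mm to the +y side of the fin's middle plane; same axes as the fin.
- fin_back_side: The -y half (5 mm) of the fin's thickness. Pressing on both halves at once while the head is turned counts as pinching. Origin like the other half's, on the -y side.
- stop_press (a joint): How far the stop button is pushed in, m: 0 out (at rest), latches with a click at 0.007 and rests there, hard stop at 0.0085. A spring pushes back with 4 N when out, 8 N at the bottom, plus a few newtons where the latch snaps (about 12 N peak).
- stop_twist (a joint): How far the button's head is turned clockwise from above, rad: 0 at rest, hard stop at 1.1. A spring turns it back (about 0.03 to 0.1 N m, i.e. 1 to 4 N on the fin). When it is latched in, turning past about 0.55 frees the latch and the head jumps up 7 mm, fin and all, so fingertips beside the fin should be more than 7 mm above the latched face to leave it room; let go and it turns back to 0.
- reset_box: Grey box 80 x 80 x 50 mm screwed to the bench, carrying the blue reset button at its centre. It may be on the left or the right, changing places with the green one's box. Origin: centre of its underside.
- reset_button_top (a point): Centre of the top of the blue reset button (36 mm across, in a black round housing 52 mm across that stands 12 mm above the box), 72 mm above the bench when out, z up.
- reset_button (a joint): How far the blue button is pressed, m: 0 out, 0.006 fully in (hard stop). Springs back; 1.5 N at first, 5 N fully in.
- cycle_button_top (a point): Centre of the top of the green cycle button on its own identical grey box: leave it alone.
- cycle_button (a joint): How far the green button is pressed, m (0 out, 0.006 fully in). Leave at 0.
- maul: Loose bystander: the pale wooden maul standing on its head, 64 mm across, 155 mm tall. Origin: centre of its underside.
- snap_jar: Loose bystander: amber jar of snaps, 66 mm across, 80 mm tall. Origin: centre of its underside.
- wax_tin: Loose bystander: flat aluminium tin, 72 mm across, 25 mm tall. Origin: centre of its underside.
- slicker: Loose bystander: small turned dark-wood edge slicker, 36 mm across, 90 mm tall, upright. Origin: centre of its underside.
- awl: Loose bystander: tan-handled awl, about 160 mm long, lying flat. Origin: at about the middle of its length.
- thread_spool: Loose bystander: orange thread spool, 50 mm across, 60 mm tall, upright. Origin: centre of its underside.
- setter_block: Loose bystander: wooden block 70 x 110 x 30 mm with four steel setters standing in it to 80 mm. Origin: centre of its underside.
Mind the look-alikes: they are no part of the job. What is shaped like the part that bears cycle_button_top but purple or turquoise is not meant. Several things have the shape of the stop_box; the one meant has the colours described above.

How it is judged:
On the way, in this order (a step that is already met when the one before it is completed fails the run):
1. the red stop button is pushed in and latched (6 mm or more) (value of joint stop_press above 0.006 m), for 0.3 s.
2. while still in, it is turned clockwise by more than 0.35 rad (value of joint stop_twist above 0.35 rad and value of joint stop_press above 0.004 m), for 0.02 s.
3. the latch lets go and the stop button comes fully out (within 1.5 mm) (value of joint stop_press below 0.0015 m), for 0.1 s.
4. the blue reset button is pressed in (4.5 mm or more of 6) with the stop button out (value of joint reset_button above 0.0045 m and value of joint stop_press below 0.0015 m), for 0.05 s.
At the end, for the whole second after the job is handed in: The stop button is fully out (within 1.5 mm) and turned back (within 0.15 rad), blue and green buttons are out (within 1.5 mm), and no loose thing is more than 30 mm from where it stood (value of joint each of stop_press, reset_button, cycle_button below 0.0015 m and value of joint stop_twist below 0.15 rad and distance of each of maul, snap_jar, wax_tin, slicker, awl, thread_spool, setter_block from where it was at the start of the episode below 0.03 m); the robot touches nothing.
It fails at once if the green button is pressed (more than 2 mm) (value of joint cycle_button above 0.002 m).
It fails at once if the fin is pinched: both its sides pressed at once with more than 1 N while the head is turned (contact force between the fingers and fin_push_side above 1 N and contact force between the fingers and fin_back_side above 1 N and value of joint stop_twist above 0.1 rad).
It fails at once if a loose tool or supply is lifted or pushed away (more than 30 mm) (distance of any of maul, snap_jar, wax_tin, slicker, awl, thread_spool, setter_block from where it was at the start of the episode above 0.03 m).
It also fails if it takes over 51 s, if anything falls off the work surface, if the arm or the gripper's body presses on something with over 40 N, if the wrist force passes 120 N, or if a joint passes its speed limit or range.

ROBOT

A 7-joint arm with a two-finger parallel gripper is mounted at the origin on the work surface. World frame = base frame: x ahead of the robot, y to its left, z up, the work surface at z = 0. Lengths are in m, angles in rad, forces in N, time in s.
With the tool pointing down it reaches from about 0.4 to 0.85 m from the base axis. Payload 10.4 kg.
Tool frame: the origin (TCP) lies at the very end of the fingers, on their centre line; the grasp point (between the pads) lies 19 mm behind it; x points along the fingers, z is the direction in which the jaws open and shut, and the axes are right-handed (so a half turn about x gives the same grasp; the last joint's range is limited). The gripper opens to 85 mm and grips with 20 to 120 N. Pads are 22 mm wide; open, the fingers measure 114 mm over their backs; the gripper's body (76 mm by 85 mm) begins 54 mm behind the grasp point. The pads swing forward as they close: fully open they stand 13 mm farther back than shut.
Start: joints at [1.155, 0.332, -0.065, 1.46, 0.022, 1.35, -0.088], TCP at [0.239, -0.577, 0.231] pointing down, gripper open.
Joint ranges: [-2.6, 2.6], [-0.5, 2.12], [-1.47, 1.34], [0.16, 2.42], [-1.27, 4.41], [0.06, 2.06], [-2.6, 2.6]. Speed limits (rad/s): [2.22, 2.22, 2.79, 2.79, 3.14, 3.14, 3.14].

INTERFACE

Orientations are given as a unit quaternion [x, y, z, w].
In Python, from workcell import telemetry, viewer, manip, spot_in, mark_of gives the robot as it stands. The module is installed in compiled form; this text tells all that it offers.
- The arm moves only by the shell command python3 -m crank 'ROWS' [FORCE]. ROWS is JSON, a list of rows, each a list of 3 entries, a list of its own where there are three numbers: the closure, from 0 (fully open) to 1 (shut), then the shift along the world's x, y, z in cm, then the turn, a rotation vector about the world's x, y, z in rad. A call has 1 to 12 rows; each row shifts and turns the commanded pose from where the row before left it; what a row does not reach is not made up. A row lasts 1/12 s, in which the tool goes at most 41.7 mm and 7.16 degrees, less where a joint would pass 70% of its speed; a pose out of reach is approached as far as the arm can. A call with a gripper value outside its range is refused whole. The fingers move at their own pace and stop on an object; FORCE is the grip in N (left out, the last holds). Time passes only in rows, so rows that do not move let the fingers close. It gives the time, the measured TCP pose, the force and the opening at its end, in the units of the state.
- telemetry.get_obs(): the state, without advancing time (a new reading comes with each control period).
- viewer.camera(name): name is "scene" or "side" or "wrist"; returns a dict with "frame" (480x640x3 uint8, red, green, blue), "intrinsics" (3x3 intrinsics, pixels), "cam_to_world" (4x4, takes a point from camera to world coordinates). Camera axes: x right, y up, looking along -z (the intrinsics and any distortion apply to the point x, -y, -z); pixel columns grow to the right and rows downward; lengths in m; the calibration is good to about 2 mm. A picture is of the moment at which its call begins. There is no depth.
- manip.hand_in(): hands the job in, once; it reports no verdict.
Trained networks look in a picture, given as the dict that the camera call returned (one of the last four; its "shot" number tells which), for a name from the list of things; names that differ only in an ending like _2 or _b are one class to them, and where a whole thing is asked for, a point or a joint stands for the part that bears it (a point fixed in the world has none). Each returns a list of dicts, best first, with "conf" (0 to 1); they miss things now and then, are a little off and sometimes report something else, mostly with a low value. They report only what shows in the picture. A call takes as long as a camera call. They do not tell look-alikes from the thing itself.
- spot_in(thing, picture): "location" ([x, y, z] in m, in the coordinates of the camera as it stood for that picture, good to about 4 mm: the middle of the surface that is visible of it).
- mark_of(thing, picture): "location" ([x, y, z] in m, in the coordinates of the camera as it stood for that picture, good to about 4 mm: a listed point, or the origin of a listed thing).
The state is a dict: "clock": time; "joint_pos": joint angles; "joint_velocities": joint speeds; "tau": joint torques, N m; "position": TCP position; "ee_rot": TCP orientation; "ft_force": force on the tool from outside, world axes, zero at the start; "torque": the same for the moment, N m; "grip_width": opening from 0.0 (shut) to 1.0 (fully open).
Only numpy, scipy, OpenCV 4.12 (cv2) and the standard library are available. Lean on these libraries where they do the work, as an engineer would, in place of code of your own. Each camera call takes 0.05 s, during which the arm holds its last target. There are 200 camera calls.

## Working session

There is one attempt and no reset: what is moved stays moved. The work goes in short steps, Python scripts to look and compute and a shell command to move; the robot and the scene stay as the last step left them, time stands still between calls to the robot, and variables do not carry over. Pictures are saved under pics/ and viewed, about 8 in all and at most 12, crops included, and the job is handed in when it is done.

```bash
mkdir -p pics; cat > h.py <<'E'
import numpy as np, cv2
from workcell import telemetry, viewer, manip, spot_in, mark_of
def shot(cam,save=None):
    p=viewer.camera(cam)
    if save: cv2.imwrite('pics/'+save+'.png',p['frame'][:,:,::-1])
    return p
def W(p,l): return (np.array(p['cam_to_world'])@np.r_[l,1])[:3]
def pix(p,w):
    c=np.linalg.inv(p['cam_to_world'])@np.r_[w,1]; K=np.array(p['intrinsics']); q=K@[c[0],-c[1],-c[2]]; return q[:2]/q[2]
def ray(p,u,v,z):
    T=np.array(p['cam_to_world']); d=np.linalg.inv(p['intrinsics'])@[u,v,1]; d=T[:3,:3]@[d[0],-d[1],-d[2]]; o=T[:3,3]
    return o+d*(z-o[2])/d[2]
E
python3 - <<'E'
from h import *
np.set_printoptions(precision=3,suppress=True)
o=telemetry.get_obs(); print(o['clock'],o['position'],o['ee_rot'],o['ft_force'])
ims=[]
for c in ['scene','side']:
    p=shot(c,c+'0')
    print(c,np.array(p['cam_to_world'])[:3,3])
    for n in ['stop_face','fin_top','stop_box','reset_button_top','cycle_button_top','maul','snap_jar','wax_tin','slicker','awl','thread_spool','setter_block']:
        print(n,[(round(d['conf'],2),W(p,d['location']),pix(p,W(p,d['location'])).astype(int)) for d in mark_of(n,p)[:4]])
E
```

```text
0.0 [ 0.239 -0.577  0.231] [ 0.393  0.588 -0.393  0.588] [ 0.325 -0.188 -0.028]
scene [1.213 0.69  1.113]
stop_face [(0.66, array([0.378, 0.366, 0.093]), array([484, 297]))]
fin_top [(0.95, array([0.401, 0.352, 0.121]), array([476, 291])), (0.87, array([ 0.541, -0.022,  0.119]), array([314, 231])), (0.31, array([ 0.537,  0.261, -0.004]), array([396, 332]))]
stop_box [(0.87, array([ 0.379,  0.367, -0.003]), array([475, 323])), (0.68, array([ 0.518, -0.011, -0.001]), array([322, 262]))]
reset_button_top [(0.45, array([0.537, 0.26 , 0.069]), array([400, 313]))]
cycle_button_top [(0.74, array([ 0.52 , -0.015,  0.096]), array([321, 235])), (0.7, array([ 0.343, -0.085,  0.068]), array([351, 197])), (0.68, array([ 0.54 , -0.261,  0.072]), array([253, 196])), (0.61, array([ 0.398, -0.33 ,  0.071]), array([277, 162]))]
maul [(0.87, array([ 0.759,  0.177, -0.004]), array([301, 365]))]
snap_jar []
wax_tin [(0.59, array([ 0.758, -0.198, -0.004]), array([203, 269]))]
slicker [(0.74, array([ 0.35 ,  0.208, -0.003]), array([430, 278]))]
awl [(0.91, array([0.639, 0.436, 0.003]), array([427, 410]))]

[... 730 characters left out ...]
, -0.261,  0.076]), array([350, 191])), (0.56, array([ 0.343, -0.074,  0.074]), array([413, 236])), (0.43, array([ 0.4  , -0.333,  0.07 ]), array([402, 186]))]
maul [(0.78, array([0.763, 0.182, 0.   ]), array([217, 301]))]
snap_jar [(0.6, array([ 0.755,  0.022, -0.005]), array([247, 262])), (0.48, array([ 0.321, -0.233, -0.004]), array([424, 229]))]
wax_tin [(0.73, array([ 0.75 , -0.194,  0.   ]), array([275, 217]))]
slicker []
awl [(0.82, array([0.64 , 0.442, 0.003]), array([219, 404])), (0.39, array([ 0.541, -0.259,  0.071]), array([350, 193]))]
thread_spool [(0.97, array([ 0.321, -0.234, -0.002]), array([424, 228]))]
setter_block [(0.6, array([ 0.622, -0.469,  0.002]), array([338, 178]))]
```

View pics/scene0.png

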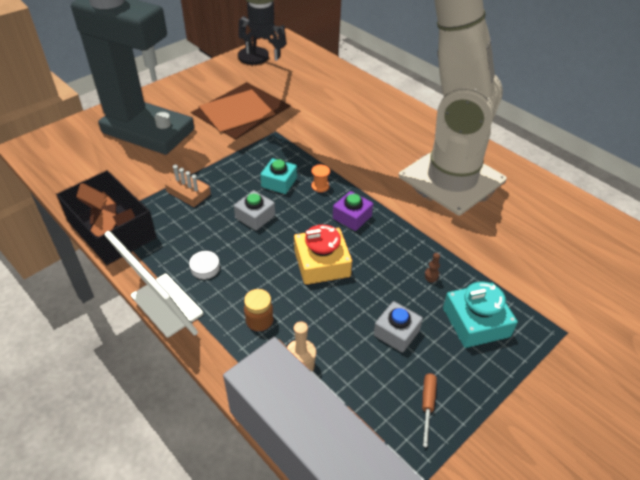

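View pics/side0.png

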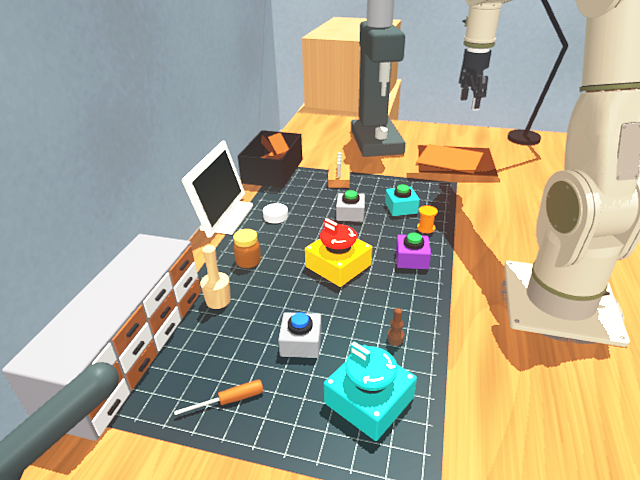

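```bash
python3 -m crank '[[1,[1.28,2.88,0],[0,0,0.036]],[1,[1.28,2.88,0],[0,0,0.036]],[1,[1.28,2.88,0],[0,0,0.036]],[1,[1.28,2.88,0],[0,0,0.036]],[1,[1.28,2.88,0],[0,0,0.036]],[1,[1.28,2.88,0],[0,0,0.036]],[1,[1.28,2.88,0],[0,0,0.036]],[1,[1.28,2.88,0],[0,0,0.036]],[1,[1.28,2.88,0],[0,0,0.036]],[1,[1.28,2.88,0],[0,0,0.036]]]' 30
python3 -m crank '[[1,[1.28,2.88,0],[0,0,0.036]],[1,[1.28,2.88,0],[0,0,0.036]],[1,[1.28,2.88,0],[0,0,0.036]],[1,[1.28,2.88,0],[0,0,0.036]],[1,[1.28,2.88,0],[0,0,0.036]],[1,[1.28,2.88,0],[0,0,0.036]],[1,[1.28,2.88,0],[0,0,0.036]],[1,[1.28,2.88,0],[0,0,0.036]],[1,[1.28,2.88,0],[0,0,0.036]],[1,[1.28,2.88,0],[0,0,0.036]],[1,[0,0,0],[0,0,0]],[1,[0,0,0],[0,0,0]]]'
python3 - <<'E'
from h import *
np.set_printoptions(precision=4,suppress=True)
o=telemetry.get_obs(); print(o['clock'],o['position'],o['ee_rot'],o['ft_force'],o['joint_pos'])
for c in ['wrist','scene','side']:
    p=shot(c,c+'1')
    for n in ['stop_face','fin_top','stop_box','reset_button_top']:
        print(c,n,[(round(d['conf'],2),W(p,d['location']),pix(p,W(p,d['location'])).astype(int)) for d in mark_of(n,p)[:3]])
E
```

```text
clock: 2.13
position: [0.3676, -0.288, 0.2316]
ee_rot: [0.28, 0.649, -0.281, 0.649]
ft_force: [1.3, -0.2, 0.3]
grip_width: -0.002
clock: 3.13
position: [0.4956, 0.0004, 0.2314]
ee_rot: [0.16, 0.689, -0.159, 0.689]
ft_force: [-0.1, -1.7, -0.4]
grip_width: -0.002
3.1333 [0.4956 0.0004 0.2314] [ 0.1595  0.6889 -0.1591  0.689 ] [-0.0636 -1.6526 -0.3918] [ 0.5414  0.0925 -0.6634  1.7648  0.0584  1.304  -0.5898]
wrist stop_face [(0.57, array([ 0.5171, -0.0117,  0.1025]), array([354, 224]))]
wrist fin_top [(0.74, array([ 0.5423, -0.0235,  0.1225]), array([396, 231]))]
wrist stop_box [(0.83, array([ 0.5182, -0.0179, -0.0023]), array([349, 203]))]
wrist reset_button_top [(0.53, array([ 0.5441, -0.0287,  0.1011]), array([395, 228]))]
scene stop_face [(0.95, array([ 0.5209, -0.0126,  0.097 ]), array([322, 236])), (0.62, array([0.3781, 0.3669, 0.0924]), array([484, 297]))]
scene fin_top [(0.96, array([ 0.5403, -0.0202,  0.1245]), array([314, 230])), (0.96, array([0.3998, 0.3545, 0.1226]), array([477, 291]))]
scene stop_box [(0.81, array([ 0.3786,  0.3678, -0.0008]), array([475, 322])), (0.66, array([ 0.5191, -0.0098, -0.0024]), array([322, 263]))]
scene reset_button_top [(0.56, array([0.538 , 0.2601, 0.0695]), array([400, 313]))]
side stop_face [(0.97, array([ 0.519 , -0.0077,  0.0971]), array([338, 235])), (0.94, array([0.3799, 0.3659, 0.1001]), array([368, 363]))]
side fin_top [(0.83, array([ 0.5398, -0.0211,  0.1213]), array([331, 222])), (0.57, array([0.3959, 0.3556, 0.1222]), array([361, 348]))]
side stop_box [(0.98, array([ 0.5215, -0.0099,  0.0008]), array([337, 265])), (0.56, array([ 0.3746,  0.3669, -0.0009]), array([369, 400]))]
side reset_button_top [(0.79, array([0.5397, 0.2633, 0.0699]), array([298, 319]))]
```

View pics/wrist1.png

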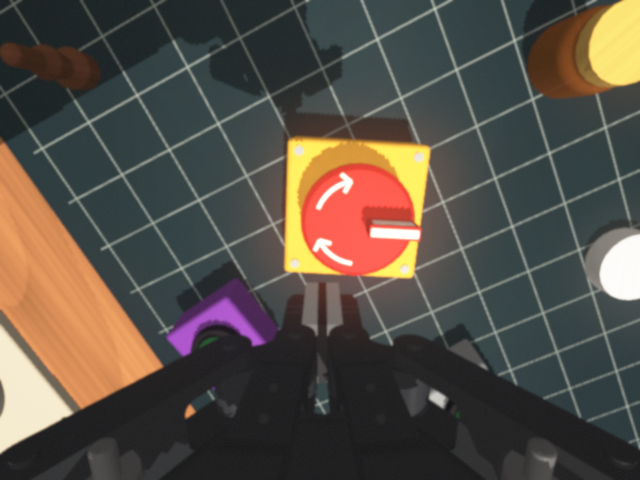

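```bash
python3 -m crank '[[1,[0.12,-0.06,-2],[0,0,0]],[1,[0,0,-2.5],[0,0,0]],[1,[0,0,-2.5],[0,0,0]],[1,[0,0,-2.5],[0,0,0]],[1,[0,0,-2],[0,0,0]],[1,[0,0,-1],[0,0,0]],[1,[0,0,-0.5],[0,0,0]],[1,[0,0,0],[0,0,0]]]'
python3 -m crank '[[1,[0,0,-0.3],[0,0,0]],[1,[0,0,-0.3],[0,0,0]],[1,[0,0,-0.3],[0,0,0]],[1,[0,0,-0.2],[0,0,0]],[1,[0,0,0],[0,0,0]]]'
```

```text
clock: 4.55
position: [0.4962, -0.002, 0.101]
ee_rot: [0.161, 0.689, -0.16, 0.688]
ft_force: [0.4, 0.0, 0.6]
grip_width: 0.0
clock: 4.97
position: [0.4974, -0.0019, 0.0913]
ee_rot: [0.161, 0.688, -0.16, 0.689]
ft_force: [0.8, 0.1, 3.7]
grip_width: -0.0
```

```bash
python3 -m crank '[[1,[0,0,-0.15],[0,0,0]],[1,[0,0,-0.1],[0,0,0]],[1,[0,0,-0.1],[0,0,0]],[1,[0,0,0],[0,0,0]],[1,[0,0,0],[0,0,0]]]'
python3 -m crank '[[1,[0,0,-0.15],[0,0,0]],[1,[0,0,0],[0,0,0]],[1,[0,0,0],[0,0,0]]]'
```

```text
clock: 5.38
position: [0.4975, -0.0017, 0.0891]
ee_rot: [0.16, 0.688, -0.161, 0.69]
ft_force: [-7.0, 1.1, 20.6]
grip_width: -0.002
clock: 5.63
position: [0.4978, -0.0016, 0.0887]
ee_rot: [0.16, 0.688, -0.161, 0.69]
ft_force: [-13.2, 0.7, 35.8]
grip_width: -0.002
```

```bash
python3 -m crank '[[1,[0,0,1],[0,0,0]],[1,[0,0,2],[0,0,0]],[1,[0,0,2.2],[0,0,0]],[1,[1.8,0,0],[0,0,0]],[1,[1.9,0.1,0],[0,0,0]],[1,[1.8,0,0],[0,0,0]],[1,[0,0,0],[0,0,0]],[1,[0,0,0],[0,0,0]]]'
python3 - <<'E'
from h import *
np.set_printoptions(precision=4,suppress=True)
o=telemetry.get_obs(); print(o['position'],o['ft_force'])
for c in ['scene','side','wrist']:
    p=shot(c,c+'2')
    for n in ['stop_face','fin_top']:
        print(c,n,[(round(d['conf'],2),W(p,d['location'])) for d in mark_of(n,p)[:3]])
    if c!='wrist':
        u,v=pix(p,[.52,-.01,.09]).astype(int); print(u,v)
        cr=p['frame'][v-60:v+60,u-80:u+80,::-1]; cv2.imwrite('pics/%s2c.png'%c,cv2.resize(cr,None,fx=4,fy=4))
a=cv2.imread('pics/scene2c.png');b=cv2.imread('pics/side2c.png')
cv2.imwrite('pics/both2.png',cv2.resize(np.hstack([a,b]),(800,300)))
E
```

```text
clock: 6.3
position: [0.5517, -0.0008, 0.1372]
ee_rot: [0.161, 0.689, -0.16, 0.689]
ft_force: [-0.0, 0.7, 0.6]
grip_width: 0.003
[ 0.5517 -0.0008  0.1372] [-0.0254  0.7315  0.6099]
scene stop_face [(0.86, array([ 0.5219, -0.0134,  0.0874])), (0.68, array([0.3764, 0.3698, 0.0892]))]
scene fin_top [(0.76, array([0.3984, 0.3528, 0.1207])), (0.65, array([ 0.3507,  0.2084, -0.0027])), (0.64, array([ 0.5407, -0.0202,  0.1141]))]
323 238
side stop_face [(0.69, array([ 0.5183, -0.0099,  0.0887])), (0.57, array([0.3789, 0.3646, 0.1012]))]
side fin_top [(0.85, array([0.3988, 0.3549, 0.1242])), (0.76, array([ 0.5409, -0.0238,  0.1123]))]
338 236
wrist stop_face [(0.88, array([ 0.5194, -0.0102,  0.097 ]))]
wrist fin_top [(0.33, array([ 0.7551, -0.195 ,  0.0016]))]
```

View pics/both2.png

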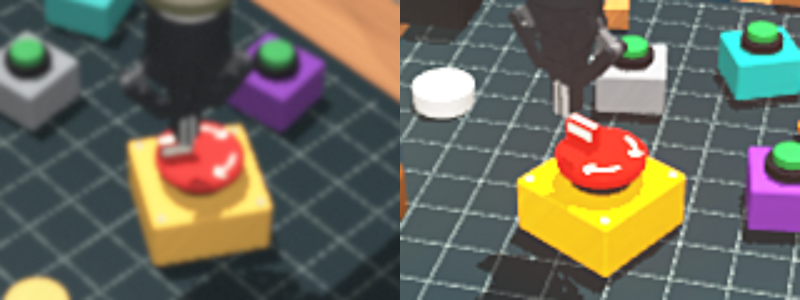

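```bash
python3 -m crank '[[1,[0,0,-1.2],[0,0,0]],[1,[0,0,-1.2],[0,0,0]],[1,[0,0,-1],[0,0,0]],[1,[-0.08,-0.18,0],[0,0,0]],[1,[-0.08,-0.18,0],[0,0,0]],[1,[-0.08,-0.18,0],[0,0,0]],[1,[-0.08,-0.18,0],[0,0,0]],[1,[0,0,0],[0,0,0]]]'
python3 -m crank '[[1,[0.02,-0.305,0],[0,0,-0.1]],[1,[-0.013,-0.305,0],[0,0,-0.1]],[1,[0,0,0],[0,0,0]]]'
```

```text
clock: 7.42
position: [0.5485, -0.0084, 0.1038]
ee_rot: [0.161, 0.688, -0.161, 0.689]
ft_force: [0.8, 1.2, -0.2]
grip_width: 0.001
clock: 7.67
position: [0.5487, -0.014, 0.1038]
ee_rot: [0.23, 0.668, -0.23, 0.669]
ft_force: [0.9, 2.8, -0.3]
grip_width: -0.0
```

Contact made (2.8 N in +y). Continue along the arc.

```bash
python3 -m crank '[[1,[-0.043,-0.302,0],[0,0,-0.1]],[1,[-0.073,-0.296,0],[0,0,-0.1]],[1,[0,0,0],[0,0,0]]]'
python3 -m crank '[[1,[-0.102,-0.287,0],[0,0,-0.1]],[1,[-0.13,-0.276,0],[0,0,-0.1]],[1,[0,0,0],[0,0,0]]]'
python3 -m crank '[[1,[-0.158,-0.261,0],[0,0,-0.1]],[1,[-0.183,-0.244,0],[0,0,-0.1]],[1,[0,0,0],[0,0,0]]]'
python3 - <<'E'
from h import *
np.set_printoptions(precision=4,suppress=True)
o=telemetry.get_obs(); print(o['position'],o['ft_force'])
for c in ['scene','side']:
    p=shot(c,c+'3')
    for n in ['stop_face','fin_top']:
        print(c,n,[(round(d['conf'],2),W(p,d['location'])) for d in mark_of(n,p)[:3]])
    u,v=pix(p,[.52,-.01,.09]).astype(int)
    cr=p['frame'][v-60:v+60,u-80:u+80,::-1]; cv2.imwrite('pics/%s3c.png'%c,cv2.resize(cr,None,fx=4,fy=4))
a=cv2.imread('pics/scene3c.png');b=cv2.imread('pics/side3c.png')
cv2.imwrite('pics/both3.png',cv2.resize(np.hstack([a,b]),(800,300)))
E
```

```text
clock: 7.92
position: [0.5476, -0.0198, 0.1038]
ee_rot: [0.295, 0.643, -0.294, 0.643]
ft_force: [1.0, 3.8, 0.4]
grip_width: -0.001
clock: 8.17
position: [0.5456, -0.0258, 0.104]
ee_rot: [0.357, 0.61, -0.356, 0.611]
ft_force: [2.8, 3.4, 1.8]
grip_width: 0.001
clock: 8.42
position: [0.5421, -0.0308, 0.1039]
ee_rot: [0.416, 0.572, -0.415, 0.573]
ft_force: [3.2, 3.0, 2.1]
grip_width: -0.001
[ 0.5421 -0.0308  0.1039] [3.2106 3.021  2.1018]
scene stop_face [(0.87, array([0.3798, 0.3694, 0.0929])), (0.71, array([ 0.5384,  0.2607, -0.0019])), (0.57, array([ 0.5236, -0.0153,  0.0933]))]
scene fin_top [(0.8, array([ 0.5266, -0.0347,  0.1227])), (0.66, array([0.3975, 0.3547, 0.1212]))]
side stop_face [(0.74, array([0.3792, 0.3663, 0.0991])), (0.73, array([ 0.5157, -0.0109,  0.0981]))]
side fin_top [(0.97, array([0.3959, 0.356 , 0.123 ])), (0.56, array([ 0.5268, -0.0365,  0.1227]))]
```

View pics/both3.png

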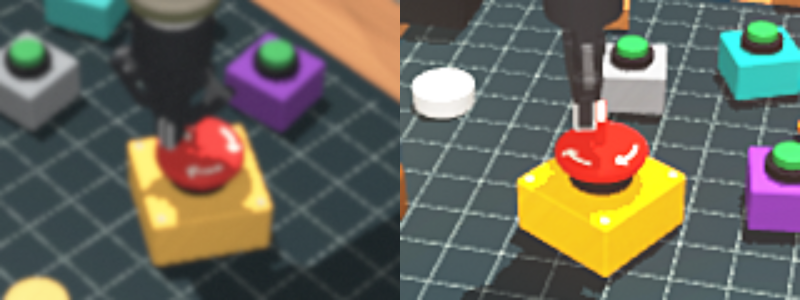

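```bash
python3 -m crank '[[1,[0.183,0.244,0],[0,0,0.1]],[1,[0.158,0.261,0],[0,0,0.1]],[1,[0.13,0.276,0],[0,0,0.1]],[1,[0.102,0.287,0],[0,0,0.1]],[1,[0.073,0.296,0],[0,0,0.1]],[1,[0.043,0.302,0],[0,0,0.1]],[1,[0.013,0.305,0],[0,0,0.1]],[1,[-0.02,0.305,0],[0,0,0.1]],[1,[0.5,1,0],[0,0,0]],[1,[0.5,1,0.5],[0,0,0]],[1,[0,0.8,2],[0,0,0]],[1,[0,0.5,3],[0,0,0]]]'
python3 - <<'E'
from h import *
np.set_printoptions(precision=4,suppress=True)
o=telemetry.get_obs(); print(o['position'],o['ft_force'])
for c in ['scene','side','wrist']:
    p=shot(c,c+'4')
    for n in ['stop_face','fin_top','reset_button_top']:
        print(c,n,[(round(d['conf'],2),W(p,d['location'])) for d in mark_of(n,p)[:3]])
E
```

```text
clock: 9.72
position: [0.5566, 0.0264, 0.1566]
ee_rot: [0.161, 0.691, -0.161, 0.686]
ft_force: [0.4, -0.5, 0.3]
grip_width: -0.001
[0.5566 0.0264 0.1566] [ 0.423  -0.4688  0.2878]
scene stop_face [(0.78, array([0.3761, 0.3675, 0.0915])), (0.6, array([ 0.5218, -0.0177,  0.0942])), (0.6, array([ 0.6183, -0.4672, -0.0043]))]
scene fin_top [(0.95, array([0.4002, 0.3541, 0.123 ])), (0.88, array([ 0.5413, -0.0198,  0.1213]))]
scene reset_button_top [(0.62, array([0.5384, 0.2604, 0.0707]))]
side stop_face [(0.94, array([ 0.5161, -0.0078,  0.0934])), (0.69, array([0.3786, 0.3645, 0.0993])), (0.66, array([0.5388, 0.2625, 0.0008]))]
side fin_top [(0.79, array([0.3957, 0.3558, 0.1212]))]
side reset_button_top [(0.6, array([0.5414, 0.267 , 0.0738]))]
wrist stop_face [(0.56, array([ 0.517 , -0.0132,  0.0999])), (0.32, array([ 0.7498,  0.0189, -0.0002]))]
wrist fin_top []
wrist reset_button_top []
```

```bash
python3 -m crank '[[1,[-0.22,2.94,0.3],[0,0,0]],[1,[-0.22,2.94,0],[0,0,0]],[1,[-0.22,2.94,0],[0,0,0]],[1,[-0.22,2.94,0],[0,0,0]],[1,[-0.22,2.94,0],[0,0,0]],[1,[-0.22,2.94,0],[0,0,0]],[1,[-0.22,2.94,0],[0,0,0]],[1,[-0.22,2.94,0],[0,0,0]],[1,[0,0,0],[0,0,0]],[1,[0,0,0],[0,0,0]]]'
python3 - <<'E'
from h import *
np.set_printoptions(precision=4,suppress=True)
o=telemetry.get_obs(); print(o['position'],o['ft_force'])
for c in ['wrist','scene','side']:
    p=shot(c,c+'5')
    for n in ['reset_button_top']:
        print(c,n,[(round(d['conf'],2),W(p,d['location'])) for d in mark_of(n,p)[:3]])
E
```

```text
clock: 11.15
position: [0.5398, 0.262, 0.1611]
ee_rot: [0.16, 0.689, -0.159, 0.689]
ft_force: [0.6, -0.9, 0.3]
grip_width: 0.0
[0.5398 0.262  0.1611] [ 0.5723 -0.8839  0.3217]
wrist reset_button_top [(0.92, array([0.5394, 0.2654, 0.075 ]))]
scene reset_button_top [(0.47, array([0.538 , 0.2609, 0.0711]))]
side reset_button_top [(0.71, array([0.5406, 0.2648, 0.071 ]))]
```

View pics/side5.png

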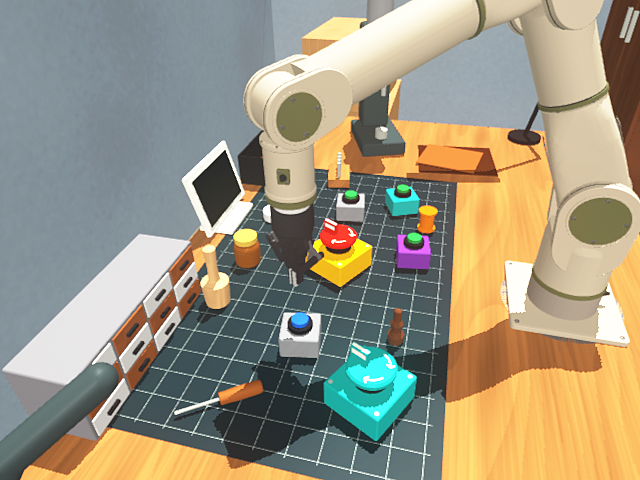

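```bash
python3 -m crank '[[1,[0,0.1,-2],[0,0,0]],[1,[0,0,-2.5],[0,0,0]],[1,[0,0,-2],[0,0,0]],[1,[0,0,-1.2],[0,0,0]],[1,[0,0,-0.6],[0,0,0]],[1,[0,0,-0.4],[0,0,0]],[1,[0,0,-0.4],[0,0,0]],[1,[0,0,-0.4],[0,0,0]],[1,[0,0,0],[0,0,0]],[1,[0,0,0],[0,0,0]]]'
```

```text
clock: 12.28
position: [0.5412, 0.2611, 0.0672]
ee_rot: [0.161, 0.688, -0.16, 0.689]
ft_force: [0.1, -1.9, 4.6]
grip_width: 0.002
```

```bash
python3 -m crank '[[1,[0,0,-0.2],[0,0,0]],[1,[0,0,-0.1],[0,0,0]],[1,[0,0,0],[0,0,0]],[1,[0,0,0],[0,0,0]]]'
python3 -m crank '[[1,[0,0,-0.1],[0,0,0]],[1,[0,0,0],[0,0,0]],[1,[0,0,0],[0,0,0]]]'
```

```text
clock: 12.62
position: [0.5414, 0.2612, 0.0659]
ee_rot: [0.161, 0.688, -0.16, 0.689]
ft_force: [-6.7, -5.8, 20.3]
grip_width: -0.003
clock: 12.87
position: [0.5414, 0.2613, 0.0657]
ee_rot: [0.161, 0.688, -0.161, 0.69]
ft_force: [-9.6, -7.6, 28.3]
grip_width: -0.003
```

At the hard stop. Lift clear and check.

```bash
python3 -m crank '[[1,[0,0,1],[0,0,0]],[1,[0,0,3],[0,0,0]],[1,[0,0,3],[0,0,0]],[1,[0,0,3],[0,0,0]],[1,[0,0,3],[0,0,0]],[1,[0,0,2],[0,0,0]],[1,[0,0,0],[0,0,0]],[1,[0,0,0],[0,0,0]]]'
python3 - <<'E'
from h import *
np.set_printoptions(precision=4,suppress=True)
o=telemetry.get_obs(); print(o['clock'],o['position'],o['ft_force'])
for c in ['scene','side']:
    p=shot(c,c+'6')
    for n in ['reset_button_top','fin_top','stop_face','cycle_button_top','maul','snap_jar','wax_tin','slicker','awl','thread_spool','setter_block']:
        print(c,n,[(round(d['conf'],2),W(p,d['location'])) for d in mark_of(n,p)[:3]])
E
```

```text
clock: 13.53
position: [0.5412, 0.2614, 0.2136]
ee_rot: [0.161, 0.688, -0.16, 0.689]
ft_force: [-0.4, 0.6, -0.8]
grip_width: -0.001
13.5333 [0.5412 0.2614 0.2136] [-0.443   0.605  -0.8333]
scene reset_button_top [(0.54, array([0.5377, 0.2593, 0.0686]))]
scene fin_top [(0.72, array([0.4003, 0.3521, 0.1229])), (0.52, array([ 0.7578, -0.1957, -0.0041]))]
scene stop_face [(0.59, array([ 0.5201, -0.0158,  0.0943])), (0.58, array([0.3763, 0.3667, 0.0895])), (0.57, array([ 0.5409, -0.0188,  0.1206]))]
scene cycle_button_top [(0.58, array([ 0.3431, -0.0829,  0.0693])), (0.4, array([ 0.5219, -0.0171,  0.0946])), (0.39, array([ 0.3989, -0.3298,  0.0707]))]
scene maul [(0.91, array([ 0.7603,  0.179 , -0.0008]))]
scene snap_jar [(0.67, array([ 0.752 ,  0.0227, -0.0015]))]
scene wax_tin [(0.64, array([ 0.757 , -0.1965, -0.003 ]))]
scene slicker [(0.5, array([ 0.3493,  0.2086, -0.0017]))]
scene awl [(0.76, array([0.6395, 0.4342, 0.0016]))]
scene thread_spool [(0.72, array([ 0.318 , -0.2402, -0.0031]))]
scene setter_block [(0.96, array([ 0.6196, -0.4661, -0.0048]))]
side reset_button_top [(0.49, ar
[... 216 characters left out ...]
66, array([ 0.5431, -0.2595,  0.0748])), (0.54, array([ 0.3411, -0.0767,  0.0723])), (0.44, array([ 0.397 , -0.33  ,  0.0692]))]
side maul [(0.7, array([0.7621, 0.1787, 0.0016])), (0.38, array([0.5395, 0.261 , 0.0725]))]
side snap_jar [(0.63, array([ 0.7503,  0.0215, -0.0028]))]
side wax_tin [(0.58, array([ 0.7501, -0.1911,  0.0011]))]
side slicker [(0.96, array([ 0.3483,  0.2093, -0.0019])), (0.2, array([ 0.5174, -0.0099,  0.0955]))]
side awl [(0.89, array([0.6387, 0.4452, 0.0041])), (0.31, array([ 0.7504, -0.1957,  0.0005]))]
side thread_spool [(0.82, array([ 0.3223, -0.2326, -0.0032])), (0.74, array([0.7637, 0.1804, 0.0033]))]
side setter_block [(0.77, array([ 0.6227, -0.4683,  0.0033]))]
```

View pics/side6.png

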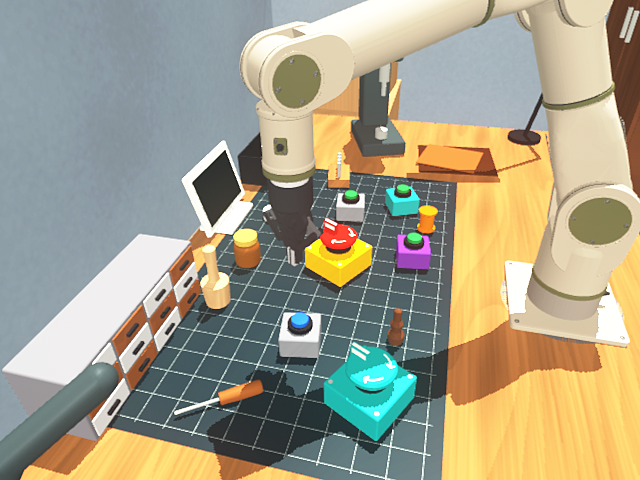

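The picture shows the stop button out with its fin back at (335,228). The blue button is up at (300,320), every loose thing is where it stood, and the hand is clear. Handing in.

```bash
python3 -c "
from h import *
manip.hand_in()"
```

```text
the job is handed in; nothing more can be done
```

I carried out the full stop-circuit check and handed the job in at about 13.6 s of the 51 s allowed. No verdict is reported, so the results below come from my own checks.

- **Stop button pressed:** I pushed the red button in with closed fingertips to its hard stop, at about 36 N. Afterwards the fin top measured about 113 mm high, so it had latched.
- **Fin turned:** I pushed its +y side clockwise by about 0.8 rad with closed fingertips, at 3–5 N. It popped out, with the fin top back at about 123 mm. I then let it turn back to its starting direction.
- **Blue reset:** I pressed it to its hard stop, with the fingertips at 65.7 mm and about 28 N, then released it. It measures 69–71 mm afterwards, against 72 mm when out.

In the last images the stop button was out and turned back, and the blue and green buttons were out. The loose things were within about 5 mm of where they were first seen, which is within measuring error. The hand was clear at 0.21 m with no contact force.

Two readings were weaker. The scene camera missed the fin and the green button in the last check, but the side camera found both. Its stop-face height also read 3–4 mm low, as it did at times before, while the fin height in the side view agreed with the button being out.

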